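# Offer up the gas box cover

### The job

Turn the key of the gas cock until its pointing end faces the raised mark on the edge of the gas box. Then lift the cover plate by its handle and hold it level, about a centimetre above the gas box's deck, the key standing up through its slot and each threaded hole showing whole through the cover's corner hole, so that a colleague can start the screws: do not set it down or let it touch the box or the key, and finish while still holding it there, steady. Leave the bottles, the beaker and the loose cap where they are.

Things in the scene. Friction and masses are not known exactly. Their poses are not given: they have to be found in the camera images.
- gasbox: the spectrometer's gas box, fixed: white body 200 (x) x 120 (y) x 60 mm high, bare metal top deck (60 mm up), two brass unions on its -x end. Origin: centre of its underside, z up. The mark is a dark raised rib 14 x 6 mm, 4 mm high, on the middle of the deck's +x edge (x +93, y 0). The axis of the gas cock's key is at x +45, y 0.
- key (a joint): angle of the gas cock's key about its upright axis, rad: 0 when its pointing end faces the mark rib, positive anticlockwise from above; stops at -1.5 and +1.5. It starts 0.5 to 1.35 rad away (positive), turns against light friction (about 0.06 N m) and stays where it is left.
- key_grip (a point): the brass key: an upright blade 10 mm thick, 40 mm tall above the deck, on a hub 22 mm wide, 4 mm high. The tall part reaches 14 mm ahead of and 16 mm behind the axis; the pointing end is a lower toe (26 mm tall) reaching 24 mm ahead. The point is on the axis, 28 mm above the deck, where the blade can be gripped across its thickness; x axis along the blade to the pointing end, z up.
- cover_grip (a point): middle of the cover plate's black bar handle, where to grip it; x -12, y 0, z +37 mm from the plate's origin, axes as the plate's. The bar runs along x, 60 mm long, 12 mm thick (y), 16 mm high (z 29 to 45), on two 10 mm long posts at its ends; 24 mm free below it down to the plate's top.
- cover: the loose white cover plate, 170 (x) x 100 (y) x 5 mm, 0.2 to 0.4 kg, flat on the bench at first; origin at the centre of its underside, z up, x towards the end with the rectangular slot for the key: 52 (x) x 26 (y) mm, centred at x +49, y 0. Right way round over the gas box, its x axis points along the gas box's x axis.
- bottle_a: amber bottle, 54 mm diameter, 130 mm tall, bystander; origin at the centre of its foot
- bottle_b: a second such amber bottle, bystander
- beaker: glass beaker, 72 mm diameter, 95 mm tall, bystander; origin at the centre of its foot
- cap: loose white bottle cap, 36 mm diameter, 18 mm high, bystander; origin at the centre of its underside
- hole0 (a point): a 14 mm round through-hole of the cover plate; the point is its centre on the plate's underside. It belongs over the threaded hole of the same number. In the cover frame (origin: centre of the underside) it lies at x +72, y +37 mm.
- hole1 (a point): a 14 mm round through-hole of the cover plate; the point is its centre on the plate's underside. It belongs over the threaded hole of the same number. In the cover frame (origin: centre of the underside) it lies at x -72, y +37 mm.
- hole2 (a point): a 14 mm round through-hole of the cover plate; the point is its centre on the plate's underside. It belongs over the threaded hole of the same number. In the cover frame (origin: centre of the underside) it lies at x -72, y -37 mm.
- hole3 (a point): a 14 mm round through-hole of the cover plate; the point is its centre on the plate's underside. It belongs over the threaded hole of the same number. In the cover frame (origin: centre of the underside) it lies at x +72, y -37 mm.
- thread0 (a point): on the deck of the gas box (top face), 6 mm threaded hole, blind, 12 mm deep; the point is the middle of its mouth. In the box frame it lies at x +72, y +37 mm, z +60 mm.
- thread1 (a point): on the deck of the gas box (top face), 6 mm threaded hole, blind, 12 mm deep; the point is the middle of its mouth. In the box frame it lies at x -72, y +37 mm, z +60 mm.
- thread2 (a point): on the deck of the gas box (top face), 6 mm threaded hole, blind, 12 mm deep; the point is the middle of its mouth. In the box frame it lies at x -72, y -37 mm, z +60 mm.
- thread3 (a point): on the deck of the gas box (top face), 6 mm threaded hole, blind, 12 mm deep; the point is the middle of its mouth. In the box frame it lies at x +72, y -37 mm, z +60 mm.

How it is judged:
On the way, in this order (a step that is already met when the one before it is completed fails the run):
1. the key faces the mark (within 0.14 rad), the cover still on the bench (value of joint key between -0.14 and 0.14 rad and height (world z) of cover below 0.02 m), for 0.2 s.
2. the cover is lifted clear of the bench by the gripper (height (world z) of cover above 0.05 m and contact force between the fingers and cover above 1 N), for 0.2 s.
At the end, for the whole second after the job is handed in: The key is within 0.14 rad of the mark; the gripper holds the cover, at rest, level, with its underside 4 to 22 mm above the deck at every corner hole; each corner hole's centre is within 4 mm (horizontally) of the threaded hole of the same number; the cover touches neither the gas box nor the key (value of joint key between -0.14 and 0.14 rad and horizontal distance between hole0 and thread0 below 0.004 m and horizontal distance between hole1 and thread1 below 0.004 m and horizontal distance between hole2 and thread2 below 0.004 m and horizontal distance between hole3 and thread3 below 0.004 m and z of hole0 in the frame of gasbox between 0.064 and 0.082 m and z of hole1 in the frame of gasbox between 0.064 and 0.082 m and z of hole2 in the frame of gasbox between 0.064 and 0.082 m and z of hole3 in the frame of gasbox between 0.064 and 0.082 m and contact force between the fingers and cover above 1 N and contact force between cover and gasbox below 0.2 N and linear speed of cover below 0.02 m/s and angular speed of cover below 0.15 rad/s); the arm keeps its last pose, push and grip.
It fails at once if a bystander is moved by more than 30 mm (distance of any of bottle_a, bottle_b, beaker, cap from where it was at the start of the episode above 0.03 m).
It also fails if it takes over 64 s, if anything falls off the work surface, if the arm or the gripper's body presses on something with over 40 N, if the wrist force passes 120 N, or if a joint passes its speed limit or range.

### The arm

A 6-joint arm with a two-finger parallel gripper is mounted at the origin on the work surface. World frame = base frame: x ahead of the robot, y to its left, z up, the work surface at z = 0. Lengths are in m, angles in rad, forces in N, time in s.
With the tool pointing down it reaches from about 0.35 to 0.85 m from the base axis. Payload 8.1 kg.
Tool frame: the origin (TCP) lies at the centre of the arm's flange, where the gripper is bolted on; the fingertips stand 186 mm ahead of it and the grasp point (between the pads) lies 167 mm ahead of it; z points along the fingers, y is the direction in which the jaws open and shut (so a half turn about z gives the same grasp; the last joint's range is limited). The gripper opens to 93 mm and grips with 3 to 60 N. Pads are 15 mm wide; open, the fingers measure 128 mm over their backs; the gripper's body (75 mm by 188 mm) begins 65 mm behind the grasp point.
Start: joints at [-1.293, 0.13, 1.488, -0, 1.523, -0.085], TCP at [0.213, -0.561, 0.405] pointing down, gripper open.
Joint ranges: [-2.96, 2.96], [-0.89, 2.26], [0.02, 2.5], [-1.34, 4.48], [0, 2.73], [-2.66, 2.66]. Speed limits (rad/s): [2.39, 2.39, 2.79, 3.14, 3.14, 3.14].

### API

Orientations are given as a rotation vector (axis times angle).
In Python, from plant import robot, viewer, order gives the robot as it stands.
- The arm moves only by the tool apply_moves, never from a script. Its argument "deltas" is a list of rows, each a list of 3 entries, a list of its own where there are three numbers: the finger opening in mm, from 0 to 93, then the shift along the tool's x, y, z in mm, then the turn about the tool's z in rad. In form: [[grip, [dx, dy, dz], yaw], ...]. A call has 1 to 5 rows; each row shifts and turns the commanded pose from where the row before left it, along the tool's axes as they then stand; what a row does not reach is not made up. A row lasts 1/8 s, in which the tool goes at most 62.5 mm and 10.7 degrees, less where a joint would pass 70% of its speed; a pose out of reach is approached as far as the arm can. A call is refused whole if a number of a shift passes 62.5 or a number of a turn 0.188, either way. A call with a gripper value outside its range is refused whole. The fingers move at their own pace and stop on an object; "grip_force" is the grip in N (left out, the last holds). Time passes only in rows, so rows that do not move let the fingers close. It gives the time, the measured TCP pose, the force and the opening at its end, in the units of the state.
- robot.read_state(): the state, without advancing time (a new reading comes with each control period).
- viewer.read_camera(name): name is "side" or "top"; returns the picture (384x512x3 uint8, blue, green, red); there is no depth.
- viewer.get_calibration(name): a dict with "fx", "fy", "cx", "cy" (pixels), "distortion" ([k1, k2, p1, p2, k3] as OpenCV has them; the pictures are not rectified), "R" (3x3) and "t" (3): a world point X has camera coordinates R X + t. Camera axes: x right, y down, z forward; pixel columns grow to the right and rows downward; lengths in m; the calibration is good to about 2 mm. A picture is of the moment at which its call begins. get_calibration takes no time and is no camera call.
- order.close_job(): hands the job in, once; it reports no verdict.
The state is a dict: "t": time; "q": joint angles; "dq": joint speeds; "joint_torque": joint torques, N m; "tool_pos": TCP position; "orientation": TCP orientation; "force": force on the tool from outside, world axes, zero at the start; "wrist_torque": the same for the moment, N m; "opening": finger opening in m.
Only numpy, scipy, OpenCV 4.12 (cv2) and the standard library are available. Lean on these libraries where they do the work, as an engineer would, in place of code of your own. Each camera call takes 0.05 s, during which the arm holds its last target. There are 200 camera calls.

## Working session

There is one attempt and no reset: what is moved stays moved. The work goes in short steps, Python scripts to look and compute and a tool call to move; the robot and the scene stay as the last step left them, time stands still between calls to the robot, and variables do not carry over. Pictures are saved under pics/ and viewed, about 8 in all and at most 12, crops included, and the job is handed in when it is done.

Besides the shell and the picture viewer there is one more tool, called after "Call:" by a JSON object that holds its "method" and its "body", one argument or row to a line. apply_moves: Moves the arm, as the interface text tells. Its arguments: {"type":"object","properties":{"deltas":{"type":"array"},"grip_force":{"type":"number"}},"required":["deltas"]}

```bash
mkdir -p pics; python3 - <<'E'
from plant import robot, viewer, order
import cv2,numpy as np
for n in("top","side"):
    cv2.imwrite(f"pics/{n}0.png",viewer.read_camera(n))
    c=viewer.get_calibration(n);print(n,{k:np.round(v,4).tolist() for k,v in c.items()})
print(robot.read_state())
E
```

```text
top {'fx': 423.0633, 'fy': 423.0633, 'cx': 258.4436, 'cy': 195.7831, 'distortion': [-0.0105, 0.0, 0.0, 0.0, 0.0], 'R': [[-0.0117, -0.9998, 0.015], [-0.9981, 0.0107, -0.0615], [0.0613, -0.0157, -0.998]], 't': [-0.0103, 0.5383, 1.3392]}
side {'fx': 351.1551, 'fy': 351.1551, 'cx': 260.3296, 'cy': 193.9862, 'distortion': [-0.0086, 0.0, 0.0, 0.0, 0.0], 'R': [[-0.9587, -0.2841, 0.0082], [-0.2226, 0.7326, -0.6432], [0.1768, -0.6185, -0.7656]], 't': [0.5207, 0.1786, 0.8271]}
{'t': 0.1, 'q': array([-1.29344906e+00,  1.31062858e-01,  1.48912281e+00,  4.03829534e-06,
        1.52298698e+00, -8.54350354e-02]), 'dq': array([-7.22268421e-04,  6.73249988e-05, -2.28951184e-03,  2.93652007e-04,
       -4.13756102e-04, -2.20320971e-03]), 'joint_torque': array([ 1.89248989e-03, -5.61341608e+01, -4.93094766e+01,  7.71121262e-02,
        2.91631103e-02, -1.00229001e-04]), 'tool_pos': array([ 0.21287526, -0.56076167,  0.40383184]), 'orientation': array([-3.08850343e+00, -5.66453181e-01,  2.31360882e-04]), 'force': array([-0.82289744, -0.92703406,  0.23371633]), 'wrist_torque': array([-0.01353195, -0.04147834, -0.02618895]), 'opening': 0.09289720341661079}
```

View pics/top0.png

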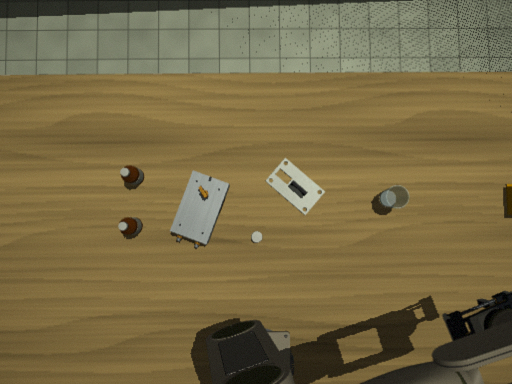

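View pics/side0.png

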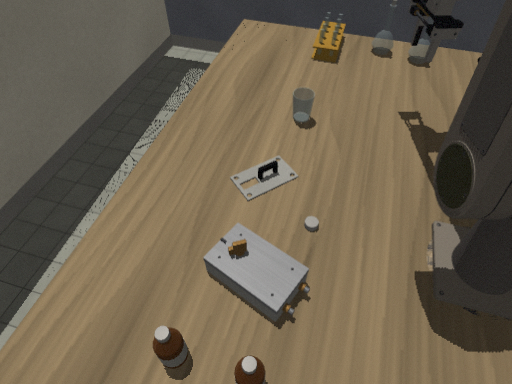

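The top view shows the gas box near (200,208) with its mark at about (210,179), and the cover near (296,186) with its slot towards the upper left. I'll enlarge crops of both.

```bash
python3 - <<'E'
import cv2,numpy as np
a=cv2.imread("pics/top0.png");b=cv2.imread("pics/side0.png")
c1=cv2.resize(a[150:250,165:335],None,fx=4.7,fy=4.7,interpolation=cv2.INTER_CUBIC)
cv2.imwrite("pics/c1.png",c1)
c2=cv2.resize(b[150:320,195:320],None,fx=3.5*1,fy=3.5,interpolation=cv2.INTER_CUBIC)
cv2.imwrite("pics/c2.png",c2)
E
```

```text
(no output)
```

View pics/c1.png

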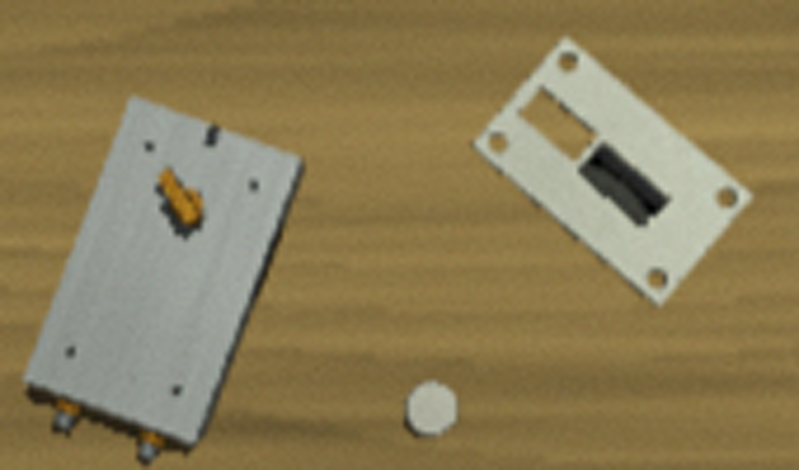

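View pics/c2.png

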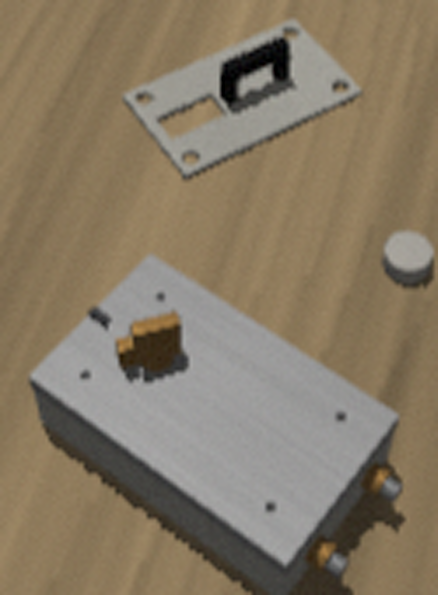

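```bash
cat > h.py <<'E'
import cv2,numpy as np
from scipy.optimize import least_squares
from plant import viewer
C={n:viewer.get_calibration(n) for n in("top","side")}
def proj(n,P):
    c=C[n];K=np.array([[c["fx"],0,c["cx"]],[0,c["fy"],c["cy"]],[0,0,1.]])
    return cv2.projectPoints(np.asarray(P,float).reshape(-1,1,3),cv2.Rodrigues(np.array(c["R"]))[0],np.array(c["t"],float),K,np.array(c["distortion"],float))[0].reshape(-1,2)
def T(p,L,z0=0.):
    c,s=np.cos(p[2]),np.sin(p[2]);L=np.asarray(L,float)
    return np.c_[p[0]+c*L[:,0]-s*L[:,1],p[1]+s*L[:,0]+c*L[:,1],L[:,2]+z0]
def uncrop(p,s,ox,oy): return (np.array(p,float)+.5)/s-.5+[ox,oy]
H=np.array([[72,37],[-72,37],[-72,-37],[72,-37]])/1000
def L(z): return np.c_[H,np.full(4,z)]
E
python3 - <<'E'
from h import *
t=lambda p:uncrop(p,4.7,165,150)
s=lambda p:uncrop(p,3.5,195,150)
def fit(obs,Lz,p0):
    f=lambda p:np.concatenate([(proj(n,T(p,Lz))-o).ravel() for n,o in obs.items()])
    r=least_squares(f,p0);return r.x,np.round(r.fun.reshape(-1,2),1).tolist()
box={"top":t([[149,146],[70,352],[176,391],[254,185]]),"side":s([[85,375],[271,507],[341,416],[160,297]])}
cov={"top":t([[497,142],[656,278],[727,197],[568,61]]),"side":s([[190,157],[341,86],[290,31],[145,97]])}
for nm,o,z,p0 in(("box",box,.06,[.5,.2,-.3]),("cov",cov,.005,[.5,-.1,.8])):
    for q in(o,{"top":o["top"]},{"side":o["side"]}):
        print(nm,list(q),*fit(q,L(z),p0))
    if nm=="box": pb=fit(o,L(z),p0)[0]
kt=t([[166,176],[193,217]])
kc=np.r_[T(pb,[[.045,0,0]])[0,:2]]
f=lambda a:(proj("top",T([*kc,pb[2]+a[0]],[[.024,0,.086],[-.016,0,.1]]))-kt).ravel()
r=least_squares(f,[.9]);print("key",kc,r.x,r.fun)
E
```

```text
box ['top', 'side'] [ 0.50507628  0.16761726 -0.36194301] [[-0.0, -0.3], [0.3, -0.4], [0.3, -0.5], [-0.0, -0.4], [0.5, 0.2], [0.1, 0.1], [0.2, 0.3], [0.3, 0.2]]
box ['top'] [ 0.50381239  0.16804858 -0.36702042] [[-0.0, 0.1], [0.1, -0.1], [0.0, -0.0], [-0.1, 0.1]]
box ['side'] [ 0.505733    0.16731822 -0.35923846] [[0.2, 0.1], [-0.1, -0.1], [-0.1, 0.0], [-0.0, 0.1]]
cov ['top', 'side'] [ 0.5716276  -0.13563     0.84780303] [[0.4, -0.4], [0.4, -0.3], [0.0, -0.3], [0.2, -0.3], [0.4, 0.2], [0.1, 0.4], [0.4, 0.7], [-0.0, 0.4]]
cov ['top'] [ 0.5705919  -0.13477758  0.84674325] [[0.2, -0.1], [0.1, 0.0], [-0.2, 0.0], [-0.1, 0.0]]
cov ['side'] [ 0.57262053 -0.13698331  0.84948667] [[0.2, -0.3], [-0.1, -0.1], [0.1, 0.3], [-0.2, 0.0]]
key [0.54716076 0.15168312] [0.96199468] [-0.98068062 -1.4820652   0.25957746  0.27605512]
```

The two cameras agree to about 2 mm:
- **Box:** (0.505, 0.1675), yaw -0.363.
- **Cover:** (0.5716, -0.1357), yaw 0.848.
- **Key:** about +0.96 rad.

Next I move above the key.

Call:
{"method": "apply_moves", "body": {
  "deltas": [
    [50,[0,0,0],-0.118],
    [50,[0,0,0],-0.118],
    [50,[48,-28,0],0],
    [50,[48,-28,0],0],
    [50,[48,-28,0],0]
  ]
}}

```text
t: 0.72
tool_pos: [0.2849, -0.4088, 0.4041]
orientation: [-3.001, -0.925, -0.0]
force: [-0.1, 0.3, 0.5]
opening: 0.0511
```

Call:
{"method": "apply_moves", "body": {
  "deltas": [
    [50,[48,-28,0],0],
    [50,[48,-28,0],0],
    [50,[48,-28,0],0],
    [50,[48,-28,0],0],
    [50,[48,-28,0],0]
  ]
}}

```text
t: 1.35
tool_pos: [0.4042, -0.1577, 0.4045]
orientation: [3.002, 0.926, 0.0]
force: [0.7, 0.3, -1.1]
opening: 0.0499
```

Call:
{"method": "apply_moves", "body": {
  "deltas": [
    [50,[48,-28,0],0],
    [50,[48,-28,0],0],
    [50,[48,-28,0],0],
    [50,[48,-28,0],0],
    [50,[48,-28,0],0]
  ]
}}

```text
t: 1.98
tool_pos: [0.5236, 0.0933, 0.4044]
orientation: [3.002, 0.927, -0.001]
force: [1.5, -0.3, 0.4]
opening: 0.0498
```

```bash
cat > rem.py <<'E'
import sys,numpy as np
from scipy.spatial.transform import Rotation as Ro
from plant import robot
def rem(x,y,z,h):
    s=robot.read_state();M=Ro.from_rotvec(s["orientation"]).as_matrix()
    hd=np.arctan2(M[1,0],M[0,0])
    print("t",round(s["t"],2),"pos",np.round(s["tool_pos"],4),"head",round(hd,4),"zaxis",np.round(M[:,2],3),"open",round(s["opening"],4),"F",np.round(s["force"],1))
    print("tool mm",np.round(M.T@(np.array([x,y,z])-s["tool_pos"])*1000,1),"yaw",round(hd-h,3))
if __name__=="__main__": rem(*map(float,sys.argv[1:]))
E
python3 rem.py .547 .1515 .255 .6
python3 - <<'E'
from h import *
b=viewer.read_camera("side")
cv2.imwrite("pics/k1.png",cv2.resize(b[130:290,180:330],None,fx=3.7,fy=3.7,interpolation=cv2.INTER_CUBIC))
E
```

```text
t 1.98 pos [0.5236 0.0933 0.4044] head 0.599 zaxis [-0. -0. -1.] open 0.0498 F [ 1.5 -0.3  0.4]
tool mm [ 52.2 -34.9 149.4] yaw -0.001
```

Call:
{"method": "apply_moves", "body": {
  "deltas": [
    [50,[25,-17,0],0],
    [50,[25,-17,0],0],
    [50,[0,0,35],0],
    [50,[0,0,35],0],
    [50,[0,0,0],0]
  ]
}}

```text
t: 2.65
tool_pos: [0.5439, 0.1475, 0.331]
orientation: [-3.001, -0.927, 0.012]
force: [-1.1, -0.7, 0.7]
opening: 0.0499
```

```bash
python3 rem.py .547 .1515 .255 .6
python3 - <<'E'
from h import *
b=viewer.read_camera("side")
cv2.imwrite("pics/k1.png",cv2.resize(b[110:300,180:330],None,fx=3.1,fy=3.1,interpolation=cv2.INTER_CUBIC))
E
```

```text
t 2.65 pos [0.5439 0.1475 0.331 ] head 0.599 zaxis [-0.007 -0.001 -1.   ] open 0.0499 F [-1.1 -0.7  0.7]
tool mm [ 5.4 -1.3 75.9] yaw -0.001
```

View pics/k1.png

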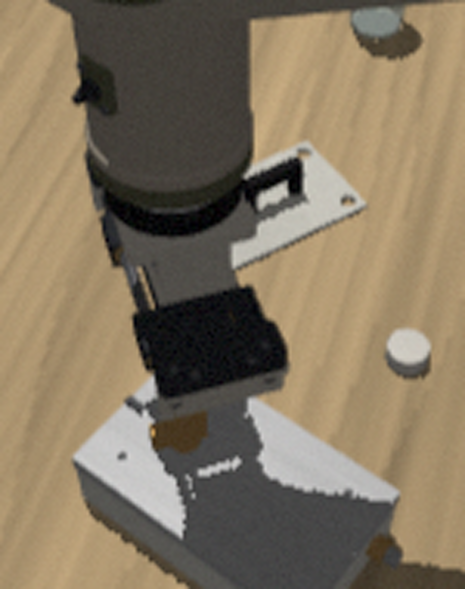

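The gripper now stands over the key, with the blade at about (180,430) just below the fingers and seemingly between them. I'll descend slowly and watch the force.

Call:
{"method": "apply_moves", "body": {
  "deltas": [
    [50,[4,-1,20],0],
    [50,[0,0,20],0],
    [50,[0,0,10],0],
    [50,[0,0,10],0],
    [50,[0,0,0],0]
  ]
}}

```text
t: 3.32
tool_pos: [0.5477, 0.1507, 0.2737]
orientation: [-3.002, -0.926, 0.003]
force: [0.0, 0.4, -0.7]
opening: 0.0502
```

```bash
python3 rem.py .547 .1515 .255 .6
```

```text
t 3.33 pos [0.5477 0.1507 0.2737] head 0.5988 zaxis [-0.002 -0.    -1.   ] open 0.0502 F [ 0.   0.4 -0.7]
tool mm [-0.1 -1.1 18.7] yaw -0.001
```

Call:
{"method": "apply_moves", "body": {
  "deltas": [
    [50,[0,-1,8],0],
    [50,[0,0,7],0],
    [50,[0,0,0],0],
    [0,[0,0,0],0],
    [0,[0,0,0],0]
  ],
  "grip_force": 12
}}

```text
t: 3.95
tool_pos: [0.5477, 0.1516, 0.2601]
orientation: [3.002, 0.927, 0.001]
force: [1.1, 0.3, 0.2]
opening: 0.0349
```

Call:
{"method": "apply_moves", "body": {
  "deltas": [
    [0,[0,0,0],0],
    [0,[0,0,0],0],
    [0,[0,0,0],0]
  ]
}}

```text
t: 4.32
tool_pos: [0.5473, 0.1521, 0.2598]
orientation: [-3.001, -0.926, 0.001]
force: [-2.1, 3.4, 2.7]
opening: 0.0102
```

```bash
python3 rem.py .547 .1515 .255 -.363; python3 -c "
from plant import robot;s=robot.read_state();print(s['wrist_torque'],s['q'])"
```

```text
t 4.33 pos [0.5473 0.1521 0.2598] head 0.5988 zaxis [-0.001  0.001 -1.   ] open 0.0102 F [-2.1  3.4  2.7]
tool mm [-0.6  0.3  4.8] yaw 0.962
[ 0.72127432  0.45862711 -0.0402503 ] [1.80380273e-01 1.61218863e-01 1.72693825e+00 1.30657296e-03
 1.25395945e+00 1.15195722e+00]
```

The opening is 10.2 mm, so the jaws sit flush on the blade. Now I turn the key.

Call:
{"method": "apply_moves", "body": {
  "deltas": [
    [0,[0,0,0],0],
    [0,[0,0,0],0.12],
    [0,[0,0,0],0.12],
    [0,[0,0,0],0.12],
    [0,[0,0,0],0.12]
  ],
  "grip_force": 25
}}

```text
t: 4.95
tool_pos: [0.5474, 0.1519, 0.2598]
orientation: [-3.136, -0.181, 0.001]
force: [-3.3, 2.9, 2.1]
opening: 0.0095
```

Call:
{"method": "apply_moves", "body": {
  "deltas": [
    [0,[0,0,0],0.12],
    [0,[0,0,0],0.12],
    [0,[0,0,0],0.12],
    [0,[0,0,0],0.12],
    [0,[0,0,0],0]
  ]
}}

```text
t: 5.58
tool_pos: [0.5474, 0.1515, 0.2598]
orientation: [3.09, -0.563, -0.001]
force: [-4.4, 0.7, 4.1]
opening: 0.0097
```

```bash
python3 rem.py .547 .1515 .255 -.363; python3 -c "
from plant import robot;s=robot.read_state();print(s['wrist_torque'],s['q'])"
```

```text
t 5.58 pos [0.5474 0.1515 0.2598] head -0.3605 zaxis [-0.001 -0.    -1.   ] open 0.0097 F [-4.4  0.7  4.1]
tool mm [-0.3  0.2  4.8] yaw 0.003
[ 0.06459247  0.7534787  -0.04071987] [ 1.79859304e-01  1.61172027e-01  1.72697573e+00 -2.19790496e-04
  1.25405980e+00  2.11119453e+00]
```

Call:
{"method": "apply_moves", "body": {
  "deltas": [
    [40,[0,0,0],0],
    [40,[0,0,0],0],
    [50,[0,0,-20],0],
    [50,[0,0,-40],0],
    [50,[0,0,-50],0]
  ]
}}

```text
t: 6.2
tool_pos: [0.5472, 0.1515, 0.3713]
orientation: [3.09, -0.563, -0.001]
force: [0.5, 0.2, 0.2]
opening: 0.0494
```

Call:
{"method": "apply_moves", "body": {
  "deltas": [
    [40,[20,45,0],0],
    [40,[20,45,0],0],
    [40,[20,45,0],0],
    [40,[20,45,0],0],
    [40,[20,45,0],0]
  ]
}}

```text
t: 6.82
tool_pos: [0.5616, -0.0959, 0.3717]
orientation: [3.09, -0.563, 0.004]
force: [0.6, -0.0, -0.5]
opening: 0.0401
```

Call:
{"method": "apply_moves", "body": {
  "deltas": [
    [40,[20,45,0],-0.173],
    [40,[0,0,0],-0.173],
    [40,[0,0,0],-0.173],
    [40,[0,0,0],-0.173],
    [40,[0,0,0],-0.173]
  ]
}}

```text
t: 7.45
tool_pos: [0.5645, -0.1436, 0.3715]
orientation: [3.039, 0.792, 0.002]
force: [-0.5, 0.5, -0.1]
opening: 0.04
```

Call:
{"method": "apply_moves", "body": {
  "deltas": [
    [40,[0,0,0],-0.173],
    [40,[0,0,0],-0.173],
    [40,[0,0,0],0]
  ]
}}

```text
t: 7.82
tool_pos: [0.5645, -0.1434, 0.3712]
orientation: [2.862, 1.294, 0.002]
force: [-0.4, -0.3, 0.4]
opening: 0.0399
```

```bash
python3 rem.py .5637 -.1447 .204 .848
python3 - <<'E'
from h import *
a=viewer.read_camera("top");b=viewer.read_camera("side")
A=cv2.resize(a[160:255,165:240],None,fx=6,fy=6,interpolation=cv2.INTER_CUBIC)
B=cv2.resize(b[215:320,198:314],None,fx=3.4,fy=3.4,interpolation=cv2.INTER_CUBIC)
W=np.zeros((600,800,3),np.uint8);W[:A.shape[0],:A.shape[1]]=A;W[:B.shape[0],450:450+B.shape[1]]=B[:,:350]
cv2.imwrite("pics/k2.png",W)
E
```

```text
t 7.83 pos [ 0.5645 -0.1434  0.3712] head 0.8491 zaxis [ 0.002 -0.001 -1.   ] open 0.0399 F [-0.4 -0.3  0.4]
tool mm [ -1.6  -0.  167.2] yaw 0.001
```

View pics/k2.png

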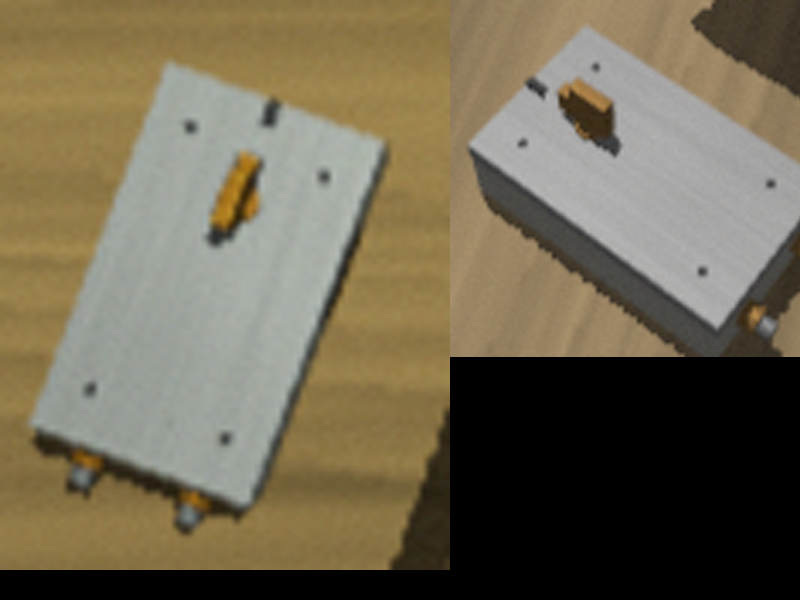

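The key now points at the mark rib: in the top crop the blade runs from (217,222) to (248,160), and the rib is at (270,112). I'll check the angle numerically while lowering onto the handle.

Call:
{"method": "apply_moves", "body": {
  "deltas": [
    [40,[-1,0,40],0],
    [40,[0,0,40],0],
    [40,[0,0,35],0],
    [40,[0,0,20],0],
    [40,[0,0,0],0]
  ]
}}

```text
t: 8.55
tool_pos: [0.5631, -0.1439, 0.2335]
orientation: [-2.861, -1.292, 0.003]
force: [0.4, 1.1, 0.7]
opening: 0.0402
```

```bash
python3 rem.py .5637 -.1447 .204 .848
python3 - <<'E'
from h import *
pb=[.505,.1675,-.3625];kc=T(pb,[[.045,0,0]])[0,:2]
for a in(-.1,0,.1,.2):
    q=proj("top",T([*kc,pb[2]+a],[[.024,0,.086],[-.016,0,.1]]));print(a,((q-[165,160]+.5)*6-.5).round().tolist(),end=' ')
    q=proj("side",T([*kc,pb[2]+a],[[.014,0,.1],[-.016,0,.1]]));print(((q-[198,215]+.5)*3.4-.5+[450,0]).round().tolist())
b=viewer.read_camera("side")
cv2.imwrite("pics/g1.png",cv2.resize(b[100:220,200:330],None,fx=4,fy=4,interpolation=cv2.INTER_CUBIC))
E
```

```text
t 8.55 pos [ 0.5631 -0.1439  0.2335] head 0.8485 zaxis [-0.003  0.001 -1.   ] open 0.0402 F [0.4 1.1 0.7]
tool mm [-0.2  1.  29.5] yaw 0.0
-0.1 [[254.0, 152.0], [216.0, 222.0]] [[575.0, 81.0], [608.0, 109.0]]
0 [[250.0, 150.0], [219.0, 223.0]] [[573.0, 82.0], [610.0, 107.0]]
0.1 [[246.0, 149.0], [222.0, 224.0]] [[572.0, 84.0], [611.0, 105.0]]
0.2 [[241.0, 148.0], [225.0, 224.0]] [[571.0, 86.0], [613.0, 103.0]]
```

View pics/g1.png

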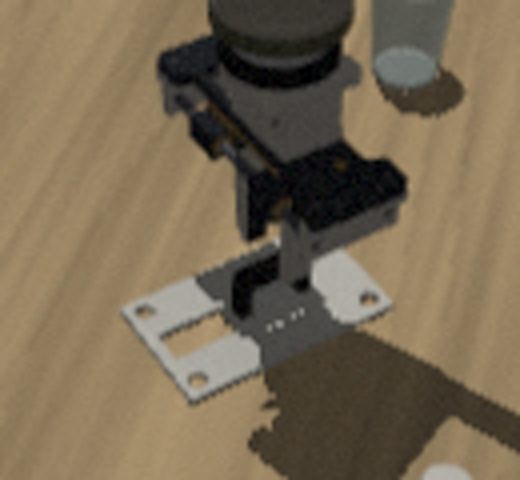

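The key angle is about 0 ± 0.05 rad. The fingers straddle the bar, with the near finger at (297,250) and the bar at (255,285). I'll go down and grip.

Call:
{"method": "apply_moves", "body": {
  "deltas": [
    [40,[0,1,12],0],
    [40,[0,0,10],0],
    [40,[0,0,4],0],
    [40,[0,0,0],0],
    [0,[0,0,0],0]
  ],
  "grip_force": 20
}}

```text
t: 9.22
tool_pos: [0.5646, -0.1448, 0.209]
orientation: [2.862, 1.295, 0.0]
force: [0.2, -0.0, -0.4]
opening: 0.0339
```

Call:
{"method": "apply_moves", "body": {
  "deltas": [
    [0,[0,0,0],0],
    [0,[0,0,0],0],
    [0,[0,0,0],0],
    [0,[0,0,0],0]
  ]
}}

```text
t: 9.72
tool_pos: [0.5644, -0.1447, 0.2089]
orientation: [-2.862, -1.295, 0.0]
force: [-2.2, 0.7, 3.0]
opening: 0.0119
```

Call:
{"method": "apply_moves", "body": {
  "deltas": [
    [0,[0,0,0],0],
    [0,[0,0,0],0]
  ],
  "grip_force": 45
}}

```text
t: 9.98
tool_pos: [0.5645, -0.1447, 0.2089]
orientation: [-2.862, -1.295, 0.0]
force: [-1.9, 2.1, 5.1]
opening: 0.011
```

```bash
python3 rem.py .5637 -.1447 .204 .848
```

```text
t 9.97 pos [ 0.5645 -0.1447  0.2089] head 0.8499 zaxis [-0.  0. -1.] open 0.011 F [-1.9  2.1  5.1]
tool mm [-0.5 -0.6  4.9] yaw 0.002
```

Call:
{"method": "apply_moves", "body": {
  "deltas": [
    [0,[0,0,-5],0],
    [0,[0,0,-10],0],
    [0,[0,0,-20],0],
    [0,[0,0,-25],0],
    [0,[0,0,-25],0]
  ]
}}

```text
t: 10.6
tool_pos: [0.5646, -0.1449, 0.296]
orientation: [2.861, 1.295, 0.001]
force: [0.1, -0.9, -2.7]
opening: 0.0118
```

Call:
{"method": "apply_moves", "body": {
  "deltas": [
    [0,[0,0,-25],0],
    [0,[0,0,-25],0],
    [0,[0,0,-20],0],
    [0,[0,0,-5],0],
    [0,[0,0,0],0]
  ]
}}

```text
t: 11.22
tool_pos: [0.5644, -0.1448, 0.3687]
orientation: [2.862, 1.295, 0.0]
force: [0.2, -0.1, -3.6]
opening: 0.0117
```

```bash
python3 rem.py .4942 .1716 .334 -.3625
```

```text
t 11.22 pos [ 0.5644 -0.1448  0.3687] head 0.8498 zaxis [ 0. -0. -1.] open 0.0117 F [ 0.2 -0.1 -3.6]
tool mm [ 191.3 -261.6   34.7] yaw 1.212
```

Lifted, with about 3.6 N of load. Now I carry it over the box.

Call:
{"method": "apply_moves", "body": {
  "deltas": [
    [0,[12,-16,0],0],
    [0,[24,-33,0],0],
    [0,[24,-33,0],0],
    [0,[24,-33,0],0],
    [0,[24,-33,0],0]
  ]
}}

```text
t: 11.85
tool_pos: [0.5234, 0.0362, 0.3674]
orientation: [-2.861, -1.295, 0.003]
force: [0.7, 0.3, -3.3]
opening: 0.0118
```

Call:
{"method": "apply_moves", "body": {
  "deltas": [
    [0,[24,-33,0],0],
    [0,[24,-33,0],0],
    [0,[24,-33,0],0],
    [0,[11,-15,0],0],
    [0,[0,0,0],0.08]
  ]
}}

```text
t: 12.48
tool_pos: [0.4928, 0.1733, 0.3678]
orientation: [-2.911, -1.181, 0.002]
force: [-0.1, 0.3, -3.1]
opening: 0.0116
```

Call:
{"method": "apply_moves", "body": {
  "deltas": [
    [0,[0,0,0],0.13],
    [0,[0,0,0],0.13],
    [0,[0,0,0],0.13],
    [0,[0,0,0],0.13],
    [0,[0,0,0],0.13]
  ]
}}

```text
t: 13.1
tool_pos: [0.4933, 0.1716, 0.3679]
orientation: [3.136, 0.181, -0.002]
force: [-0.3, 0.5, -1.8]
opening: 0.0116
```

Call:
{"method": "apply_moves", "body": {
  "deltas": [
    [0,[0,0,0],0.13],
    [0,[0,0,0],0.13],
    [0,[0,0,0],0.13],
    [0,[0,0,0],0.09],
    [0,[0,0,0],0]
  ]
}}

```text
t: 13.72
tool_pos: [0.4934, 0.1716, 0.368]
orientation: [3.09, -0.562, -0.002]
force: [0.0, 0.5, -3.0]
opening: 0.0118
```

```bash
python3 rem.py .4942 .1716 .334 -.3625
python3 - <<'E'
from h import *
a=viewer.read_camera("top");b=viewer.read_camera("side")
A=cv2.resize(a[155:255,155:240],None,fx=4.7,fy=4.7,interpolation=cv2.INTER_CUBIC)
B=cv2.resize(b[185:325,195:315],None,fx=3.3,fy=3.3,interpolation=cv2.INTER_CUBIC)
W=np.zeros((480,800,3),np.uint8);W[:A.shape[0],:A.shape[1]]=A;W[:B.shape[0],400:400+B.shape[1]]=B[:,:400]
cv2.imwrite("pics/p1.png",W)
E
```

```text
t 13.72 pos [0.4934 0.1716 0.368 ] head -0.3597 zaxis [-0.001 -0.    -1.   ] open 0.0118 F [ 0.   0.5 -3. ]
tool mm [ 0.7 -0.3 34. ] yaw 0.003
```

View pics/p1.png

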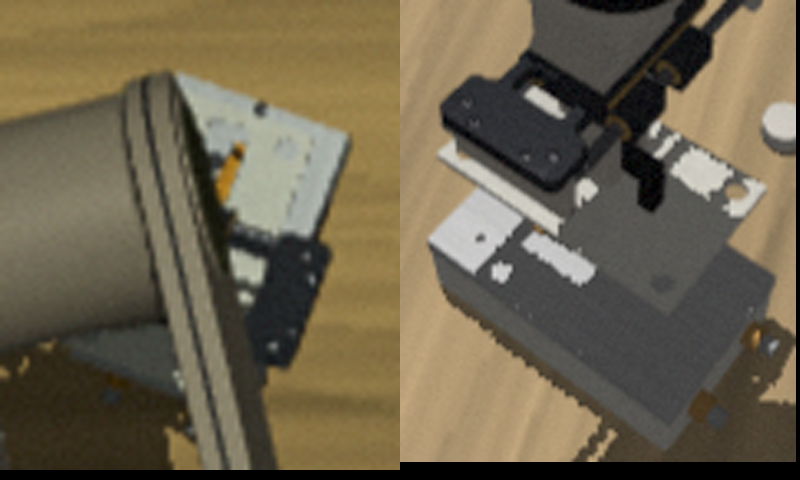

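The plate is over the box the right way round, with the key seen through the slot in the top view at (230,170). In the side crop, hole1 is at (662,284) and hole2 at (740,190); hole3 is at (287,148) in the top crop. I'll compare these with the prediction.

```bash
python3 - <<'E'
from h import *
h=-.3597;d=.0115;p=[.4934+d*np.cos(h),.1716+d*np.sin(h),h]
print("cover",p)
P=T(p,L(.159+.005))
print(((proj("top",P)-[155,155]+.5)*4.7-.5).round(),((proj("side",P)-[195,185]+.5)*3.3-.5+[400,0]).round())
E
```

```text
cover [np.float64(0.5041640283340563), np.float64(0.16755207534363165), -0.3597]
[[173. 106.]
 [ 89. 329.]
 [205. 371.]
 [287. 147.]] [[469. 152.]
 [664. 284.]
 [738. 193.]
 [547.  74.]]
```

Predictions match the picture within about 3 crop pixels, roughly 1 px in the raw image. Lowering.

Call:
{"method": "apply_moves", "body": {
  "deltas": [
    [0,[1,0,12],0.003],
    [0,[0,0,15],0],
    [0,[0,0,15],0],
    [0,[0,0,10],0],
    [0,[0,0,0],0]
  ]
}}

```text
t: 14.45
tool_pos: [0.4942, 0.1712, 0.3153]
orientation: [3.089, -0.567, -0.004]
force: [0.4, 0.0, -3.4]
opening: 0.0116
```

```bash
python3 rem.py .4942 .1716 .281 -.3625
```

```text
t 14.45 pos [0.4942 0.1712 0.3153] head -0.3631 zaxis [-0.002 -0.001 -1.   ] open 0.0116 F [ 0.4  0.  -3.4]
tool mm [-0.1 -0.4 34.3] yaw -0.001
```

Call:
{"method": "apply_moves", "body": {
  "deltas": [
    [0,[0,0,9],0],
    [0,[0,0,9],0],
    [0,[0,0,9],0],
    [0,[0,0,5],0],
    [0,[0,0,0],0]
  ]
}}

```text
t: 15.08
tool_pos: [0.4945, 0.1712, 0.2841]
orientation: [3.09, -0.567, -0.002]
force: [0.6, 0.7, -2.5]
opening: 0.0114
```

Call:
{"method": "apply_moves", "body": {
  "deltas": [
    [0,[0,0,0],0],
    [0,[0,0,0],0],
    [0,[0,0,0],0]
  ]
}}

```text
t: 15.45
tool_pos: [0.4948, 0.1713, 0.2851]
orientation: [-3.09, 0.567, -0.001]
force: [0.8, 0.4, -3.3]
opening: 0.0115
```

```bash
python3 rem.py .4942 .1716 .281 -.3625
python3 - <<'E'
from h import *
a=viewer.read_camera("top");b=viewer.read_camera("side")
A=cv2.resize(a[155:255,165:240],None,fx=5.3,fy=5.3,interpolation=cv2.INTER_CUBIC)
B=cv2.resize(b[215:325,195:315],None,fx=3.3,fy=3.3,interpolation=cv2.INTER_CUBIC)
W=np.zeros((530,800,3),np.uint8);W[:A.shape[0],:A.shape[1]]=A;W[:B.shape[0],400:400+B.shape[1]]=B[:,:400]
cv2.imwrite("pics/p2.png",W)
p=[.505,.1675,-.3625]
for z in(.06,.077):
    P=T(p,L(z));print(((proj("top",P)-[165,155]+.5)*5.3-.5).round().tolist(),((proj("side",P)-[195,215]+.5)*3.3-.5+[400,0]).round().tolist())
E
```

```text
t 15.45 pos [0.4948 0.1713 0.2851] head -0.3632 zaxis [ 0.001  0.    -1.   ] open 0.0115 F [ 0.8  0.4 -3.3]
tool mm [-0.7 -0.1  4.1] yaw -0.001
[[168.0, 137.0], [81.0, 368.0], [200.0, 412.0], [287.0, 180.0]] [[482.0, 140.0], [656.0, 264.0], [722.0, 179.0], [552.0, 66.0]]
[[164.0, 134.0], [76.0, 368.0], [197.0, 413.0], [284.0, 178.0]] [[480.0, 126.0], [657.0, 252.0], [724.0, 166.0], [551.0, 52.0]]
```

View pics/p2.png

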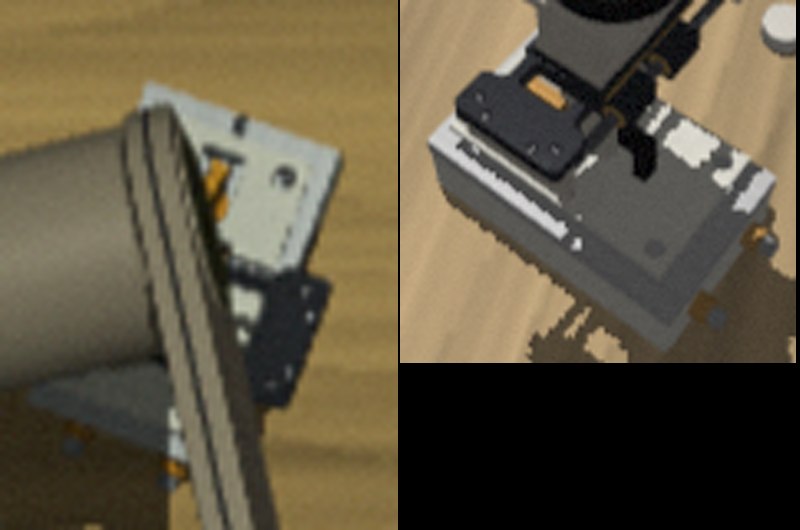

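Level and aligned at about 16 mm, with hole3 at (285,177) against a predicted (284,178). I'll lower 4 mm more and take one close look.

Call:
{"method": "apply_moves", "body": {
  "deltas": [
    [0,[-0.5,0,2],0],
    [0,[0,0,2],0],
    [0,[0,0,0],0],
    [0,[0,0,0],0],
    [0,[0,0,0],0]
  ]
}}

```text
t: 16.18
tool_pos: [0.4943, 0.1715, 0.2808]
orientation: [-3.09, 0.567, -0.0]
force: [1.2, 0.2, -3.6]
opening: 0.0115
```

```bash
python3 rem.py .4942 .1716 .281 -.3625
python3 - <<'E'
from h import *
a=np.mean([viewer.read_camera("top").astype(float) for _ in range(6)],0);b=np.mean([viewer.read_camera("side").astype(float) for _ in range(6)],0)
g=lambda im,x,y:cv2.resize(np.clip(im[y:y+40,x:x+40]*1.3,0,255).astype(np.uint8),(400,400),interpolation=cv2.INTER_CUBIC)
cv2.imwrite("pics/p3.png",np.hstack([g(a,199,165),g(b,255,270)]))
p=[.505,.1675,-.3625]
for z in(.06,.077):
    P=T(p,L(z));print(((proj("top",P)-[199,165]+.5)*10-.5)[3].round(),((proj("side",P)-[255,270]+.5)*10-.5+[400,0])[1].round())
E
```

```text
t 16.18 pos [0.4943 0.1715 0.2808] head -0.3632 zaxis [ 0.  0. -1.] open 0.0115 F [ 1.2  0.2 -3.6]
tool mm [-0.1 -0.1 -0.2] yaw -0.001
[201. 240.] [576. 250.]
[197. 236.] [579. 215.]
```

View pics/p3.png

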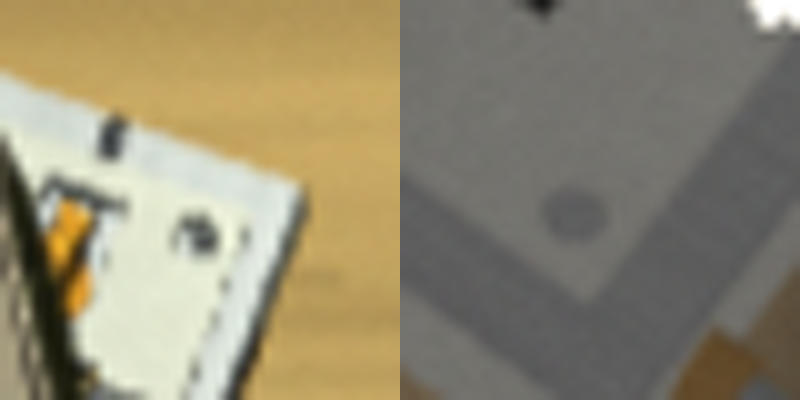

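Close up, hole3 is centred at (197,233) against a predicted (197,236), and thread3 shows inside it at (204,238). Hole1 is at (575,214) against (579,215). Both are within about 1 mm, and the arm is steady. Handing in.

```bash
python3 rem.py .4942 .1716 .281 -.3625; python3 -c "
from plant import order;print(order.close_job())"
```

```text
t 16.77 pos [0.4942 0.1715 0.2807] head -0.3632 zaxis [-0.  0. -1.] open 0.0116 F [-0.   0.3 -2.7]
tool mm [-0.1 -0.1 -0.3] yaw -0.001
the job is handed in; nothing more can be done
None
```

I turned the key to face the mark, then lifted the cover by its handle and handed the job in at 16.8 s with the arm still holding it over the gas box.

- **Key:** it measured about 0 ± 0.05 rad from the mark after I released it. I did not measure it again once the cover was over it, though it stands up through the slot in the last top picture.
- **Height and level:** the underside is about 12 mm above the deck, worked out from the arm's height. The tool axis is vertical.
- **Hole alignment:** hole3 (top camera) and hole1 (side camera) were each within about 1 mm of where they should be, and thread3 shows inside hole3. The arm or its shadow hid hole0 and hole2, so their alignment follows from the plate being rigid and its heading within 0.001 rad of the target.
- **Contact:** the wrist load was steady at about 3 N, which fits the plate's weight alone, and I saw no sign of it touching the box or key.
- **Bystanders:** the arm's path kept clear of the bottles, beaker and cap. I did not measure their positions again at the end.

The two cameras differed by about 2 mm on absolute positions, which is within their stated calibration. No check failed.

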